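# Put the square kiln prop back in its labelled pocket

## Robot

A 7-joint arm with a two-finger parallel gripper is mounted at the origin on the work surface. World frame = base frame: x ahead of the robot, y to its left, z up, the work surface at z = 0. Lengths are in m, angles in rad, forces in N, time in s.
With the tool pointing down it reaches from about 0.4 to 0.85 m from the base axis. Payload 10.4 kg.
Tool frame: the origin (TCP) lies midway between the tips of the shut fingers; the grasp point (between the pads) lies 19 mm behind it; z points along the fingers, y is the line along which they close (so a half turn about z gives the same grasp; the last joint's range is limited). The gripper opens to 87 mm and grips with 3 to 60 N. Pads are 19 mm wide; open, the fingers measure 117 mm over their backs; the gripper's body (75 mm by 190 mm) begins 51 mm behind the grasp point.
Start: joints at [-0.023, 0.332, -0.065, 1.46, 0.022, 1.35, -0.088], TCP at [0.625, 0, 0.223] pointing down, gripper open.
Joint ranges: [-2.6, 2.6], [-0.5, 2.12], [-1.47, 1.34], [0.16, 2.42], [-1.27, 4.41], [0.06, 2.06], [-2.6, 2.6]. Speed limits (rad/s): [2.22, 2.22, 2.79, 2.79, 3.14, 3.14, 3.14].

## Interface

Orientations are given as a unit quaternion [x, y, z, w].
In Python, from bench import r gives the robot as it stands.
- The arm moves only by the tool arm_command, never from a script. Its argument "moves" is one flat list of numbers, 4 for each row, row after row: the shift along the tool's x, y, z in cm, then the turn about the tool's z in degrees. A call has 1 to 12 rows; each row shifts and turns the commanded pose from where the row before left it, along the tool's axes as they then stand; what a row does not reach is not made up. A row lasts 1/12 s, in which the tool goes at most 41.7 mm and 7.16 degrees, less where a joint would pass 70% of its speed; a pose out of reach is approached as far as the arm can. A call with a gripper value outside its range is refused whole. "fingers" is the opening in per cent of the stroke, from 0 (shut) to 100 (fully open), set as the call begins (left out, the last holds). The fingers move at their own pace and stop on an object; "squeeze" is the grip in N (left out, the last holds). Time passes only in rows, so rows that do not move let the fingers close. It gives the time, the measured TCP pose, the force, the opening and the grip force at its end, in the units of the state.
- r.read_state(): the state, without advancing time (a new reading comes with each control period).
- r.camera(name): name is "scene" or "side" or "wrist"; returns the picture (400x640x3 uint8, red, green, blue); there is no depth.
- r.camera_info(name): a dict with "fx", "fy", "cx", "cy" (pixels), "k1" (the pictures are not rectified: a ray, as slopes to the right and down, at radius r is drawn at 1 + k1 r^2 times it, then the intrinsics apply), "origin" and "attitude" of the camera in the world. Camera axes: x right, y up, looking along -z (the intrinsics and any distortion apply to the point x, -y, -z); pixel columns grow to the right and rows downward; lengths in m; the calibration is good to about 2 mm. A picture is of the moment at which its call begins: read the wrist's pose just before it. camera_info takes no time and is no camera call; for the wrist camera it gives the pose at the moment of the call.
- r.close_job(): hands the job in; it is judged then, once.
The state is a dict: "time": time; "joint_positions": joint angles; "joint_vel": joint speeds; "joint_torque": joint torques, N m; "ee_pos": TCP position; "eef_rot": TCP orientation; "ft_force": force on the tool from outside, world axes, zero at the start; "torque": the same for the moment, N m; "width": finger opening in m; "grip_force": force on a finger pad.
Only numpy, scipy, OpenCV 4.12 (cv2) and the standard library are available. Lean on these libraries where they do the work, as an engineer would, in place of code of your own. Each camera call takes 0.05 s, during which the arm holds its last target. There are 200 camera calls.

## Task

Put the square kiln prop away in the rack: set it down upright, without dropping it, in the pocket whose white label shows a square, and let go. Leave the round prop and the speckled cup standing where they are.

Things in the scene. Friction and masses are not known exactly. Their poses are not given: they have to be found in the camera images.
- square_prop_center (a point): Centre (half-way up) of the square kiln prop, a sand-coloured refractory post 40 x 40 mm in section, 100 mm tall, 0.2 to 0.4 kg, upright on the bench. z up, x and y square to its faces. A round prop of that height and colour stands nearby, and a triangular one in the rack.
- square_slot (a point): Floor centre, 16 mm over the bench, of the empty pocket labelled with a square. The fixed rack has 3 like open plywood pockets in a row along y, 105 mm apart, in any order: 62 x 62 mm inside, walls 6 mm thick and 35 mm above the floor, square to x and y; z up. On each one's +x side (away from the robot) a dark plaque bears a raised white label, 35 to 45 mm: square, disc (empty) or triangle (full).
- round_prop_center (a point): Centre (half-way up) of the round kiln prop: same colour as the square one, 42 mm in diameter and 100 mm tall, standing on the bench at least 100 mm from the square prop, centre to centre. Not to be moved. z axis up.
- cup: Speckled stoneware cup without a handle, 76 mm across the rim and 85 mm tall, standing on the bench. Not to be moved. Origin at the centre of its underside, z axis up.
There are look-alikes about, which are no part of the job. Leave any blue or green look-alike of the part that bears square_prop_center alone. What is shaped like the part that bears round_prop_center but turquoise is not meant.

How it is judged:
By the outcome, as a careful person would: the job done as asked, in the order asked, and still so for the second after the job is handed in, with the robot touching nothing.
It also fails if it takes over 35 s, if anything falls off the work surface, if the arm or the gripper's body presses on something with over 40 N, if the wrist force passes 120 N, or if a joint passes its speed limit or range.

## Working session

There is one attempt and no reset: what is moved stays moved. The work goes in short steps, Python scripts to look and compute and a tool call to move; the robot and the scene stay as the last step left them, time stands still between calls to the robot, and variables do not carry over. Pictures are saved under pics/ and viewed, at most 10 in all, crops included, and the job is handed in when it is done.

Besides the shell and the picture viewer there is one more tool, called after "Call:" by a JSON object that holds its "method" and its "body", one argument or row to a line. arm_command: Moves the arm, as the interface text tells. Its arguments: {"type":"object","properties":{"moves":{"type":"array"},"fingers":{"type":"number"},"squeeze":{"type":"number"}},"required":["moves"]}

```bash
mkdir -p pics; cat > h.py <<'E'
import numpy as np, cv2
from bench import r
from scipy.spatial.transform import Rotation as R
def rot(a):
    a=np.array(a,float)
    return a if a.shape==(3,3) else R.from_quat(a).as_matrix()
def ray(ci,u,v):
    x,y=(u-ci['cx'])/ci['fx'],(v-ci['cy'])/ci['fy']; a,b=x,y
    for _ in range(20):
        k=1+ci['k1']*(a*a+b*b); a,b=x/k,y/k
    return np.array(ci['origin']),rot(ci['attitude'])@np.array([a,-b,-1])
def onz(ci,u,v,z):
    o,d=ray(ci,u,v); return o+d*(z-o[2])/d[2]
def proj(ci,p):
    q=rot(ci['attitude']).T@(np.array(p)-ci['origin']); a,b=q[0]/-q[2],-q[1]/-q[2]
    k=1+ci['k1']*(a*a+b*b); return ci['cx']+ci['fx']*a*k,ci['cy']+ci['fy']*b*k
def snap(n,f):
    cv2.imwrite('pics/'+f,r.camera(n)[:,:,::-1])
E
python3 - <<'E'
from h import *
for n in ['scene','side','wrist']:
    print(n,r.camera_info(n)); snap(n,n+'0.png')
print(r.read_state())
E
```

```text
scene {'fx': 465.13619504912464, 'fy': 465.13619504912464, 'cx': 324.5622788004725, 'cy': 193.29065363171304, 'k1': -0.07084142048985993, 'origin': array([ 1.21745678, -0.08811209,  0.7743091 ]), 'attitude': array([0.25910222, 0.22929688, 0.62673231, 0.69820885])}
side {'fx': 470.1174471796751, 'fy': 470.1174471796751, 'cx': 316.9523713626808, 'cy': 203.57885625867672, 'k1': -0.12102059889017673, 'origin': array([0.0729086 , 0.57522697, 0.68378569]), 'attitude': array([-0.15743602,  0.40473332,  0.84045478, -0.32409967])}
wrist {'fx': 340.40334898657403, 'fy': 340.40334898657403, 'cx': 321.7219198037871, 'cy': 197.88207442838143, 'k1': 0.004211519399904394, 'origin': array([0.62356915, 0.07221738, 0.38582717]), 'attitude': array([-1.32267841e-01,  9.54605406e-04,  1.11945444e-04,  9.91213546e-01])}
{'time': 0.15, 'joint_positions': array([-0.02260616,  0.33270277, -0.06468921,  1.46073708,  0.02159751,
        1.34991396, -0.08853675]), 'joint_vel': array([-0.00061383, -0.00183164, -0.00083968, -0.00283081,  0.00083069,
       -0.00121815, -0.0013796 ]), 'joint_torque': array([ 1.82067095e-03, -6.23630190e+01,  2.54254905e-02, -3.90143681e+01,
       -6.11935230e-02,  3.71907104e-02, -1.53469024e-06]), 'ee_pos': array([ 6.24706686e-01, -2.36196536e-06,  2.21957032e-01]), 'eef_rot': array([ 7.07115399e-01,  7.07097962e-01, -3.93412270e-04, -3.59649059e-04]), 'ft_force': array([ 0.18797068,  0.16729228, -0.25062675]), 'torque': array([-0.04517858,  0.02432997, -0.00501186]), 'grip_force': 0.0, 'width': 0.08675808976874566}
```

View pics/scene0.png

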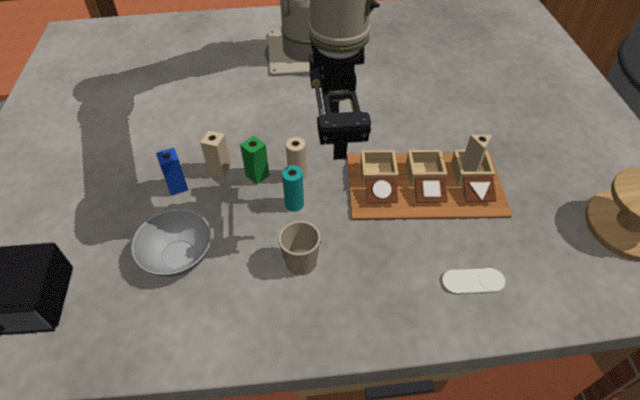

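View pics/side0.png

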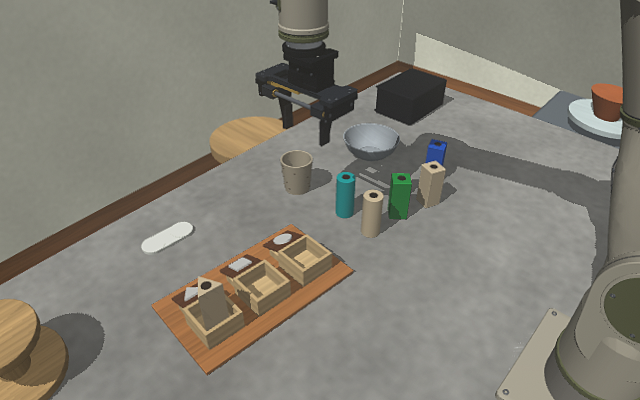

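View pics/wrist0.png

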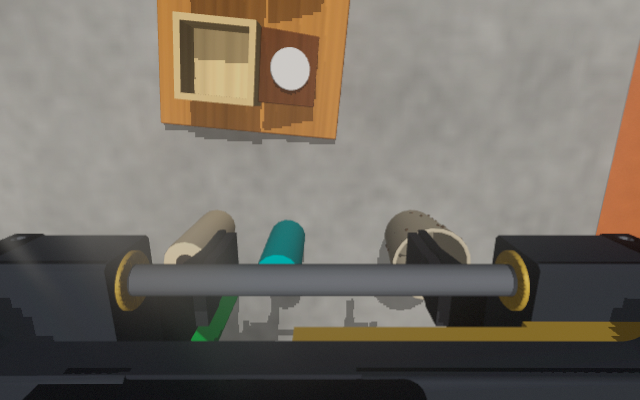

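Scene shows square prop (214,152) between blue (172,172) and green (255,160), round prop (296,155), cup (300,245), and the square pocket in the middle (427,167). Side agrees: the square prop is at (432,185), the middle pocket at (262,287). The wrist view shows the disc pocket. I'll enlarge for corners.

```bash
python3 - <<'E'
import cv2,numpy as np
s=cv2.imread('pics/scene0.png'); d=cv2.imread('pics/side0.png')
def c(im,x,y,w,h,k): return cv2.resize(im[y:y+h,x:x+w],None,fx=k,fy=k,interpolation=cv2.INTER_CUBIC)
a=c(s,150,120,160,100,5)[:300]; 
A=np.vstack([np.hstack([c(s,190,125,80,60,5),c(s,400,140,80,60,5)]),np.hstack([c(d,390,150,80,60,5),c(d,223,250,80,60,5)])])
cv2.imwrite('pics/crop1.png',A)
E
```

```text
(no output)
```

View pics/crop1.png

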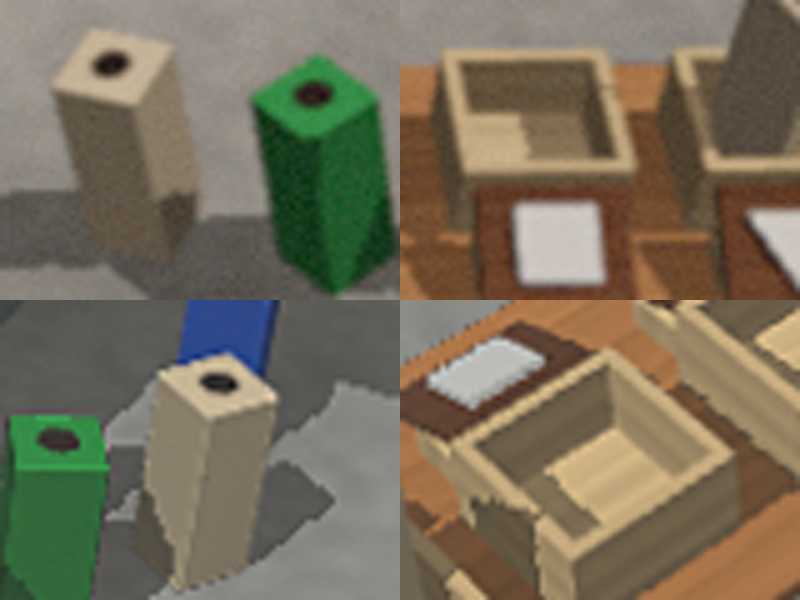

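The crops show the prop's top corners in scene (209,131), (225,134), (217,146), (201,143), and the pocket's rim corners clearly in both views.

```bash
python3 - <<'E'
from h import *
S,D=r.camera_info('scene'),r.camera_info('side')
def q(n,ci,pts,o,z):
    P=np.array([onz(ci,o[0]+(x)/5,o[1]+(y)/5,z)[:2] for x,y in pts]); e=np.roll(P,-1,0)-P
    print(n,P.mean(0).round(4),'len',np.linalg.norm(e,axis=1).round(3),'ang',(np.degrees(np.arctan2(e[:,1],e[:,0]))%90).round(1))
q('prop S',S,[(95,28),(177,45),(135,105),(53,90)],(190,125),.1)
q('prop D',D,[(228,52),(278,103),(210,118),(158,72)],(390,150),.1)
q('green S',S,[(318,55),(378,100),(320,140),(250,100)],(190,125),.1)
q('green D',D,[(12,117),(100,117),(106,168),(8,170)],(390,150),.1)
q('slot S',S,[(42,50),(208,50),(235,172),(42,172)],(400,140),.051)
q('slot D',D,[(210,50),(337,160),(175,265),(55,150)],(223,250),.051)
print('blue',onz(S,172,153,.1),onz(D,437,144,.1)); print('round',onz(S,296,143,.1),onz(D,373,196,.1)); print('turq',onz(S,292,172,.1)); print('cup',onz(S,300,234,.085),'bowl',onz(S,172,240,.06))
E
```

```text
prop S [ 0.4677 -0.2415] len [0.039 0.039 0.037 0.041] ang [67.4 65.2 69.6 67.3]
prop D [ 0.4614 -0.2374] len [0.043 0.035 0.04  0.039] ang [61.4 61.9 67.  67.4]
green S [ 0.4967 -0.1561] len [0.039 0.032 0.04  0.038] ang [39.  41.1 47.  40.9]
green D [ 0.4906 -0.152 ] len [0.039 0.038 0.042 0.04 ] ang [42.3 37.1 44.2 32.6]
slot S [0.538  0.2133] len [0.075 0.074 0.083 0.075] ang [84.2 83.2 84.1 77. ]
slot D [0.532  0.2193] len [0.075 0.072 0.072 0.073] ang [84.6 84.3 84.8 86.6]
blue [ 0.50320458 -0.32456786  0.1       ] [ 0.50741064 -0.32944145  0.1       ]
round [ 0.50119425 -0.06666076  0.1       ] [ 0.49876286 -0.0617034   0.1       ]
turq [ 0.58364009 -0.08032     0.1       ]
cup [ 0.72472454 -0.07559276  0.085     ] bowl [ 0.6958553 -0.3146394  0.06     ]
```

Call:
{"method": "arm_command", "body": {
  "moves": [-2.99,-1.85,0,0,-2.99,-1.85,0,0,-2.99,-1.85,0,0,-2.99,-1.85,0,0,-2.99,-1.85,0,0,-2.99,-1.85,0,0,-2.99,-1.85,0,0,-2.99,-1.85,0,0,-2.99,-1.85,0,0,-2.99,-1.85,0,0]
}}

```text
time: 0.98
ee_pos: [0.4387, -0.3002, 0.2225]
eef_rot: [0.707, 0.707, 0.0, -0.0]
ft_force: [1.3, -0.8, 0.1]
width: 0.0868
grip_force: 0.0
```

Call:
{"method": "arm_command", "body": {
  "moves": [0,0,0,6,0,0,0,6,0,0,0,6,0,0,0,5.5,0,0,0,0,0,0,0,0]
}}

```text
time: 1.48
ee_pos: [0.4399, -0.2989, 0.2224]
eef_rot: [0.835, 0.55, -0.0, -0.0]
ft_force: [-0.2, -0.3, 0.4]
width: 0.0867
grip_force: 0.0
```

```bash
python3 - <<'E'
from h import *
s=r.read_state(); W=r.camera_info('wrist'); im=r.camera('wrist')
print(s['time'],s['ee_pos'],rot(s['eef_rot']).round(3).tolist(),W['origin'].tolist(),W['attitude'].tolist())
for z in(0,.1): print(proj(W,[.4655,-.2395,z]))
cv2.imwrite('pics/w1.png',im[:,:,::-1])
E
```

```text
1.4833 [ 0.43992972 -0.29888892  0.22237136] [[0.396, 0.918, -0.0], [0.918, -0.396, 0.0], [0.0, -0.0, -1.0]] [0.46721403008746376, -0.23258234273161296, 0.3863826049684364] [-0.1295216403117411, 0.027531086068203436, -0.2002466985544585, 0.9707561195835445]
(np.float64(323.33504444194426), np.float64(111.87785676958556))
(np.float64(323.70124427876254), np.float64(114.17592155911584))
```

View pics/w1.png

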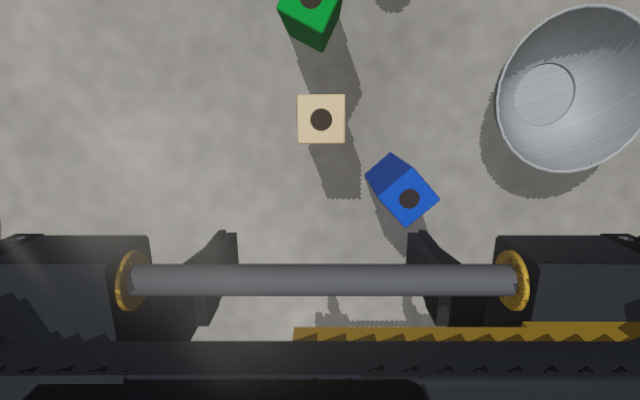

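The wrist view shows the sand prop's top (297–345, 94–143) centred at (321,118.5) and square to the tool; blue lies lower right, clear of the finger positions.

```bash
python3 - <<'E'
from h import *
s=r.read_state(); W=r.camera_info('wrist'); p=onz(W,321,118.5,.1); c=[onz(W,*q,.1) for q in [(297,94),(345,94),(345,143)]]
print(p,np.linalg.norm(c[1]-c[0]),np.linalg.norm(c[2]-c[1]))
T=rot(s['eef_rot']); print('move cm',T.T@(np.array([p[0],p[1],.055])-s['ee_pos'])*100)
E
```

```text
[ 0.46212102 -0.24177924  0.1       ] 0.0386322244343946 0.0391430363801039
move cm [ 6.11986238 -0.21899208 16.74218248]
```

Call:
{"method": "arm_command", "body": {
  "moves": [3.05,-0.1,0,0,3.05,-0.1,0,0,0,0,0,0,0,0,2,0,0,0,2.5,0,0,0,2.5,0,0,0,2.5,0,0,0,2.5,0,0,0,2,0,0,0,1.5,0,0,0,1.2,0,0,0,0,0]
}}

```text
time: 2.53
ee_pos: [0.461, -0.2415, 0.0531]
eef_rot: [0.835, 0.55, -0.001, -0.002]
ft_force: [0.2, 1.3, -0.3]
width: 0.087
grip_force: 0.0
```

Call:
{"method": "arm_command", "body": {
  "moves": [0,0,0,0,0,0,0,0,0,0,0,0,0,0,0,0,0,0,0,0,0,0,0,0,0,0,0,0,0,0,0,0,0,0,0,0],
  "fingers": 0,
  "squeeze": 25
}}

```text
time: 3.28
ee_pos: [0.4627, -0.2423, 0.0557]
eef_rot: [0.836, 0.548, 0.0, 0.0]
ft_force: [0.1, 0.0, 0.7]
width: 0.0398
grip_force: 25.0
```

Call:
{"method": "arm_command", "body": {
  "moves": [0,0,-1,0,0,0,-2,0,0,0,-3,0,0,0,-3,0,0,0,-3,0,0,0,-3,0,0,0,-1,0,0,0,0,-4.5,0,0,0,-4.5,0,0,0,-4.5,0,0,0,-4.5,0,0,0,0]
}}

```text
time: 4.28
ee_pos: [0.4619, -0.242, 0.2146]
eef_rot: [0.739, 0.674, -0.0, -0.001]
ft_force: [0.2, 0.5, -3.7]
width: 0.0402
grip_force: 25.0
```

Call:
{"method": "arm_command", "body": {
  "moves": [2,0.2,0,0,3.5,0.3,0,0,4,0.3,0,0,4,0.4,0,0,4,0.4,0,0,4,0.4,0,0,4,0.4,0,0,4,0.3,0,0,4,0.3,0,0,3.5,0.2,0,0,2,0.2,0,0,0.7,0,0,0]
}}

```text
time: 5.28
ee_pos: [0.5336, 0.1542, 0.2147]
eef_rot: [0.739, 0.673, -0.0, -0.001]
ft_force: [-0.2, -0.0, -3.7]
width: 0.0396
grip_force: 25.0
```

Call:
{"method": "arm_command", "body": {
  "moves": [0,0,0,0,0,0,0,0,0,0,0,0]
}}

```text
time: 5.53
ee_pos: [0.5344, 0.1476, 0.2153]
eef_rot: [0.741, 0.671, -0.001, 0.0]
ft_force: [0.1, -0.2, -3.0]
width: 0.0398
grip_force: 25.0
```

```bash
python3 - <<'E'
from h import *
s=r.read_state(); snap('wrist','w2.png')
print(s['time'],s['ee_pos'],s['width'],s['grip_force'])
E
```

```text
5.5333 [0.53442985 0.14756478 0.21529859] 0.03975371811674885 24.974884428083897
```

View pics/w2.png

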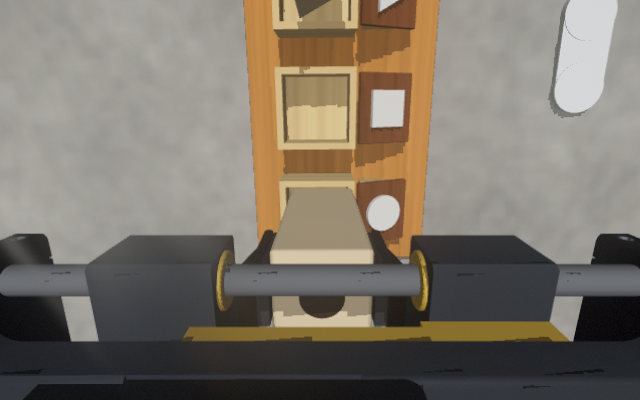

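The wrist view shows the square pocket's outer rim at (275,67), (357,67), (358,148), (278,149), with the white square beside it at (388,108); the prop hangs straight in the fingers.

```bash
python3 - <<'E'
from h import *
s=r.read_state(); W=r.camera_info('wrist')
P=np.array([onz(W,*q,.051) for q in [(275,67),(357,67),(358,148),(278,149)]]); e=np.roll(P,-1,0)-P
p=P.mean(0); print(p,np.linalg.norm(e,axis=1).round(4),np.degrees(np.arctan2(e[:,1],e[:,0]))%90)
T=rot(s['eef_rot']); print('move cm',T.T@(np.array([p[0],p[1],.071])-s['ee_pos'])*100, np.degrees(np.arctan2(T[1,1],T[0,1])))
E
```

```text
[0.53538867 0.21650594 0.051     ] [0.0742 0.073  0.0769 0.074 ] [84.30642654 86.63644998 85.02908342 84.45855548]
move cm [ 6.88319969 -0.59546899 14.43628605] -5.691632420211981
```

Call:
{"method": "arm_command", "body": {
  "moves": [2.3,-0.2,0,0,2.6,-0.2,0,0,2,-0.2,0,0,0,0,0,0,0,0,1.5,0,0,0,2.5,0,0,0,2.5,0,0,0,2.5,0,0,0,2,0,0,0,1.2,0,0,0,0.7,0,0,0,0,0]
}}

```text
time: 6.58
ee_pos: [0.5347, 0.2179, 0.0856]
eef_rot: [0.741, 0.672, -0.001, -0.0]
ft_force: [-0.2, -0.1, -2.9]
width: 0.04
grip_force: 25.0
```

Call:
{"method": "arm_command", "body": {
  "moves": [0,0,0,0,0,0,0.3,0,0,0,0.3,0,0,0,0.2,0,0,0,0.1,0,0,0,0.1,0,0,0,0.1,0,0,0,0,0,0,0,0,0]
}}

```text
time: 7.33
ee_pos: [0.5351, 0.2189, 0.0756]
eef_rot: [0.74, 0.672, 0.0, 0.0]
ft_force: [0.3, 0.1, -3.7]
width: 0.0399
grip_force: 25.0
```

Call:
{"method": "arm_command", "body": {
  "moves": [0,0,0.1,0,0,0,0.1,0,0,0,0,0,0,0,0,0]
}}

```text
time: 7.67
ee_pos: [0.535, 0.2189, 0.0735]
eef_rot: [0.74, 0.672, -0.0, -0.0]
ft_force: [0.8, -0.8, -3.8]
width: 0.0399
grip_force: 25.0
```

Call:
{"method": "arm_command", "body": {
  "moves": [0,0,0.1,0,0,0,0,0,0,0,0,0]
}}

```text
time: 7.92
ee_pos: [0.5351, 0.2189, 0.0725]
eef_rot: [0.74, 0.672, 0.0, 0.0]
ft_force: [0.7, 0.1, -3.8]
width: 0.0403
grip_force: 25.0
```

```bash
python3 - <<'E'
from h import *
snap('wrist','w3.png'); im=cv2.imread('pics/w3.png'); d=r.camera('side')[230:330,200:330,::-1]
cv2.imwrite('pics/c3.png',cv2.resize(d,None,fx=5,fy=5,interpolation=cv2.INTER_CUBIC))
E
```

```text
(no output)
```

View pics/c3.png

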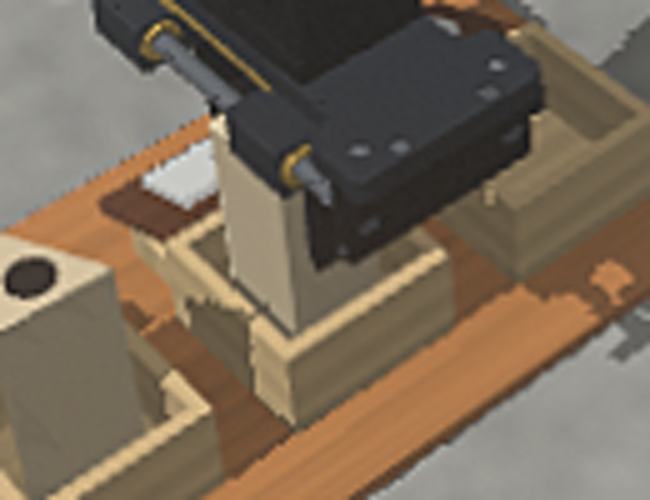

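The prop is inside the square pocket with clear walls on both sides; about 1 mm remains to the floor.

Call:
{"method": "arm_command", "body": {
  "moves": [0,0,0.1,0,0,0,0,0,0,0,0,0]
}}

```text
time: 8.27
ee_pos: [0.5352, 0.219, 0.0717]
eef_rot: [0.74, 0.672, 0.0, 0.0]
ft_force: [-0.1, 0.5, -1.5]
width: 0.0398
grip_force: 25.0
```

Call:
{"method": "arm_command", "body": {
  "moves": [0,0,0.05,0,0,0,0,0,0,0,0,0]
}}

```text
time: 8.52
ee_pos: [0.5353, 0.2191, 0.0717]
eef_rot: [0.74, 0.672, 0.0, 0.0]
ft_force: [-1.5, -1.2, 5.7]
width: 0.04
grip_force: 25.0
```

Floor contact (+5.7 N). Release, then retreat straight up.

Call:
{"method": "arm_command", "body": {
  "moves": [0,0,0,0,0,0,0,0,0,0,0,0,0,0,0,0,0,0,0,0,0,0,0,0,0,0,0,0,0,0,0,0],
  "fingers": 100
}}

```text
time: 9.18
ee_pos: [0.535, 0.2189, 0.071]
eef_rot: [0.74, 0.672, 0.0, 0.0]
ft_force: [-0.1, -0.3, -0.7]
width: 0.0834
grip_force: 0.0
```

Call:
{"method": "arm_command", "body": {
  "moves": [0,0,-0.5,0,0,0,-1.5,0,0,0,-2.5,0,0,0,-3,0,0,0,-3,0,0,0,-3,0,0,0,-2,0,-3,0,0,0,-3,0,0,0,-2,0,0,0,0,0,0,0,0,0,0,0]
}}

```text
time: 10.18
ee_pos: [0.5275, 0.1383, 0.2267]
eef_rot: [0.741, 0.672, 0.0, 0.0]
ft_force: [-0.4, 0.4, 0.1]
width: 0.0871
grip_force: 0.0
```

```bash
python3 - <<'E'
from h import *
A=np.hstack([r.camera('scene')[120:300,140:540],r.camera('side')[120:300+0,150:550]]); A=np.vstack([A[:,:400],A[:,400:]])
cv2.imwrite('pics/end.png',cv2.resize(A[:,:,::-1],None,fx=1.6,fy=1.6,interpolation=cv2.INTER_CUBIC))
s=r.read_state(); print(s['time'],s['ee_pos'],s['width'],s['ft_force'])
E
```

```text
10.2833 [0.52728611 0.14036995 0.22636986] 0.086886614399245 [ 0.41399767 -0.28486116  0.25483598]
```

View pics/end.png

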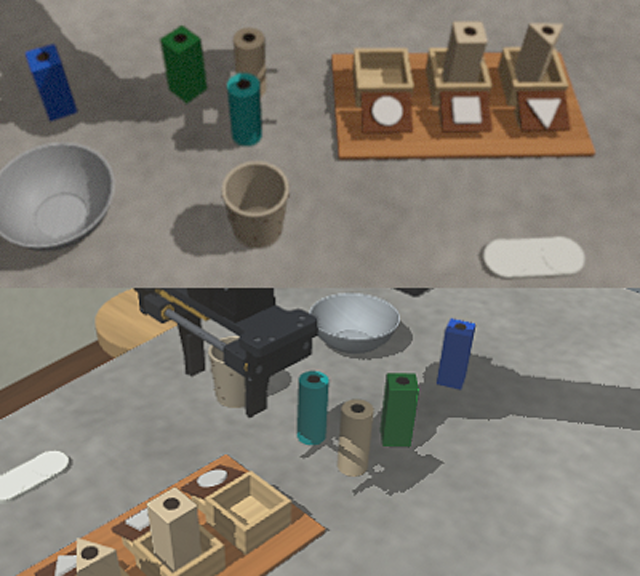

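The prop stands upright in the square pocket, and the round prop, cup and look-alikes are unmoved.

```bash
python3 -c "
from bench import r
print(r.close_job())"
```

```text
the job is handed in; nothing more can be done
None
```

The square prop stands upright and released in the square-labelled pocket, with the round prop and cup left where they were; I handed the job in at about 10.3 s of the 35 s allowed.

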